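Shut down the slide dryer and stack its carriers to cool

TASK

The smears on the slide dryer are dry. First turn the dryer's thermostat knob fully anticlockwise to its off stop, and only then take the three slide carriers off its hot plate and finish the cooling tower that stands begun on the worktop (two carriers side by side, one crosswise over their ends): complete the crosswise layer with one, and lay two across it as the next layer, so that the layers alternate with two carriers each and every end block sits squarely on an end block below. Do not push the carriers that are already cooling out of place, and leave the dropper bottle and the timer where they are.

Things in the scene. Friction and masses are not known exactly. Their poses are not given: they have to be found in the camera images.
- dryer: Slide dryer, fixed: low white housing 136 mm wide (y), 242 mm deep (x); on top a bare dark metal hot plate 166 (x) x 132 mm, surface 60 mm above the worktop; in front of it, nearer the robot, a level grey control panel 52 mm above the worktop. Origin on the worktop under the plate's centre; x to its rear, y left, z up. The plate's near edge is at x = -83 mm, the panel goes on to -158 mm.
- thermostat (a joint): Angle (rad) of the thermostat knob on the dryer's panel: 0 is the off stop (fully anticlockwise as one looks at the knob), it grows clockwise to 4.71. Stiff: it stays where it is left.
- knob_grip (a point): Where to put the TCP to grip the knob: on its upright axis, 27 mm above the panel, 3 mm below its top; 127 mm in front of and 26 mm right of the dryer's origin. Round black fluted knob, 36 mm in diameter, standing 5 to 30 mm above the panel on a 41 mm bezel; a white line on it points to its setting. z points up; x and y turn with the knob.
- carrier_1: Slide carrier 1 of three lying across the hot plate, counted from the panel (all alike, any may go in any place): aluminium bar 104 mm long (x), 30 wide (y); at each end a block 14 long, 30 wide, 14 high, centred 45 mm from the middle; the middle, 11 high, holds a glass slide. Grip across the 30 mm at the middle. Origin: centre of underside, z up. Start spacing 60 mm. 75 g.
- carrier_2: Slide carrier 2 of three lying across the hot plate, counted from the panel (all alike, any may go in any place): aluminium bar 104 mm long (x), 30 wide (y); at each end a block 14 long, 30 wide, 14 high, centred 45 mm from the middle; the middle, 11 high, holds a glass slide. Grip across the 30 mm at the middle. Origin: centre of underside, z up. Start spacing 60 mm. 75 g.
- carrier_3: Slide carrier 3 of three lying across the hot plate, counted from the panel (all alike, any may go in any place): aluminium bar 104 mm long (x), 30 wide (y); at each end a block 14 long, 30 wide, 14 high, centred 45 mm from the middle; the middle, 11 high, holds a glass slide. Grip across the 30 mm at the middle. Origin: centre of underside, z up. Start spacing 60 mm. 75 g.
- cool_a: One of the two like carriers that lie side by side on the worktop, parallel, 90 mm from middle to middle: the first layer of the tower. Size, origin and axes as the others; cool_b lies on its +y side.
- cool_b: The other carrier of the first layer, 90 mm from cool_a along cool_a's y axis and parallel to it.
- cool_c: Like carrier that lies crosswise over the -x ends of cool_a and cool_b, its length along cool_a's y axis: one half of the second layer. Its underside is 14 mm above the worktop.
- seat_2 (a point): The free place of the second layer: where the underside centre of a carrier that lies crosswise over the +x ends of cool_a and cool_b belongs, 90 mm from cool_c and 14 mm above the worktop. Its axes are cool_a's (the carrier's length goes along y); moves with cool_a.
- seat_3a (a point): Third layer, first place: where the underside centre of a carrier parallel to cool_a and straight above it belongs, resting on the second layer, 28 mm above the worktop. Axes as cool_a (the carrier's length along x).
- seat_3b (a point): Third layer, second place: parallel to cool_b and straight above it, 28 mm above the worktop.
- oil_drop: Bystander: dropper bottle of brown glass, 27 mm across, 66 mm high, behind and right of the dryer. Origin under its centre.
- lab_timer: Bystander: white timer 62 x 68 x 18 mm, left of the dryer. Origin under its centre.
Not all that is in view belongs to the job. Leave any blue look-alike of the cool_a alone.

How it is judged:
By the outcome, as a careful person would: the job done as asked, in the order asked, and still so for the second after the job is handed in, with the robot touching nothing.
It also fails if it takes over 72 s, if anything falls off the work surface, if the arm or the gripper's body presses on something with over 40 N, if the wrist force passes 120 N, or if a joint passes its speed limit or range.

ROBOT

A 6-joint arm with a two-finger parallel gripper is mounted at the origin on a cart in front of the work surface, level with it; the furniture and walls round the work are solid. World frame = base frame: x ahead of the robot, y to its left, z up, the work surface at z = 0. Lengths are in m, angles in rad, forces in N, time in s.
With the tool pointing down it reaches from about 0.25 to 0.8 m from the base axis. Payload 3.9 kg.
Tool frame: the origin (TCP) lies between the finger pads, 19 mm behind the fingertips; this is the grasp point; z points along the fingers, y is the line along which they close (so a half turn about z gives the same grasp; the last joint's range is limited). The gripper opens to 85 mm and grips with 20 to 120 N. Pads are 22 mm wide; open, the fingers measure 114 mm over their backs; the gripper's body (76 mm by 85 mm) begins 54 mm behind the grasp point. The pads swing forward as they close: fully open they stand 13 mm farther back than shut.
Start: joints at [-1.244, 0.26, -0.138, 1.173, 0, 1.571], TCP at [0.169, -0.497, 0.25] pointing down, gripper open.
Joint ranges: [-2.78, 2.78], [-0.83, 1.72], [-1.28, 1.37], [-1.9, 2.12], [-1.57, 1.48], [-3.14, 3.14]. Speed limits (rad/s): [2.57, 2.57, 3.14, 3.14, 3.14, 3.14].

INTERFACE

Orientations are given as [roll, pitch, yaw] about the fixed x, y, z axes, in that order (R = Rz(yaw) Ry(pitch) Rx(roll)).
In Python, from workcell import sensors, viewer, ticket gives the robot as it stands.
- The arm moves only by the shell command python3 -m jog 'ROWS' [FORCE]. ROWS is JSON, a list that holds one entry, the list of rows, each a list of 7 numbers: the opening, from 0 (shut) to 1 (fully open), then the shift along the world's x, y, z in m, then the turn, a rotation vector about the world's x, y, z in units of 6 degrees (1.0 is 6 degrees). In form: [[[hand, dx, dy, dz, wx, wy, wz], ...]]. A call has 1 to 8 rows; each row is the pose to reach, as a shift and turn from the pose commanded when the call began; what a row does not reach only later rows make up. A row lasts 1/8 s, in which the tool goes at most 62.5 mm and 10.7 degrees, less where a joint would pass 70% of its speed; a pose out of reach is approached as far as the arm can. A call with a gripper value outside its range is refused whole. The fingers move at their own pace and stop on an object; FORCE is the grip in N (left out, the last holds). Time passes only in rows, so rows that repeat a pose let the fingers close. It gives the time, the measured TCP pose, the force, the opening and the grip force at its end, in the units of the state.
- sensors.sense(): the state, without advancing time (a new reading comes with each control period).
- viewer.snapshot(name): name is "scene" or "side" or "wrist"; returns a dict with "image" (480x640x3 uint8, red, green, blue), "camera_matrix" (3x3 intrinsics, pixels), "k1" (the pictures are not rectified: a ray, as slopes to the right and down, at radius r is drawn at 1 + k1 r^2 times it, then the intrinsics apply), "R" (3x3) and "t" (3): a world point X has camera coordinates R X + t; the wrist camera has in their place "mount" (4x4, takes a point from camera to tool coordinates, whose origin is the TCP and whose axes are the flange's). Camera axes: x right, y down, z forward; pixel columns grow to the right and rows downward; lengths in m; the calibration is good to about 2 mm. A picture is of the moment at which its call begins: read the wrist's pose just before it. There is no depth.
- ticket.sign_off(): hands the job in; it is judged then, once.
The state is a dict: "time": time; "joints": joint angles; "qd": joint speeds; "effort": joint torques, N m; "eef_pos": TCP position; "orientation": TCP orientation; "wrist_force": force on the tool from outside, world axes, zero at the start; "wrist_torque": the same for the moment, N m; "width": finger opening in m; "grip_force": force on a finger pad.
Only numpy, scipy, OpenCV 4.12 (cv2) and the standard library are available. Lean on these libraries where they do the work, as an engineer would, in place of code of your own. Each camera call takes 0.05 s, during which the arm holds its last target. There are 200 camera calls.

## Working session

There is one attempt and no reset: what is moved stays moved. The work goes in short steps, Python scripts to look and compute and a shell command to move; the robot and the scene stay as the last step left them, time stands still between calls to the robot, and variables do not carry over. Pictures are saved under pics/ and viewed, at most 13 in all, crops included, and the job is handed in when it is done.

```bash
mkdir -p pics; ls; cat > h.py <<'E'
import numpy as np, cv2
from workcell import sensors, viewer, ticket
from scipy.spatial.transform import Rotation as Ro
def snap(n):
    s=sensors.sense(); d=viewer.snapshot(n)
    if 'mount' in d:
        T=np.eye(4);T[:3,:3]=Ro.from_euler('xyz',s['orientation']).as_matrix();T[:3,3]=s['eef_pos']
        W=T@np.array(d['mount']); d['R']=W[:3,:3].T; d['t']=-d['R']@W[:3,3]
    return d
def save(d,f): cv2.imwrite('pics/'+f,cv2.cvtColor(d['image'],cv2.COLOR_RGB2BGR))
def ray(d,uv):
    K=np.array(d['camera_matrix']); uv=np.atleast_2d(np.array(uv,float))
    p=(uv-K[:2,2])/[K[0,0],K[1,1]]; q=p.copy()
    for _ in range(20): q=p/(1+d['k1']*(q**2).sum(1,keepdims=True))
    R=np.array(d['R']); return -R.T@np.array(d['t']), np.c_[q,np.ones(len(q))]@R
def onz(d,uv,z):
    c,r=ray(d,uv); return c+r*((z-c[2])/r[:,2:])
def proj(d,X):
    X=np.atleast_2d(X)@np.array(d['R']).T+np.array(d['t']); q=X[:,:2]/X[:,2:]
    q=q*(1+d['k1']*(q**2).sum(1,keepdims=True)); K=np.array(d['camera_matrix']); return q*[K[0,0],K[1,1]]+K[:2,2]
E
python3 - <<'E'
from h import *
for n in('scene','side','wrist'):
    d=snap(n); save(d,n+'0.png'); print(n,d['camera_matrix'],d['k1'],ray(d,[320,240]))
print(sensors.sense())
E
```

```text
pics
scene [[440.76892737   0.         316.23849577]
 [  0.         440.76892737 237.38767428]
 [  0.           0.           1.        ]] 0.02196608237402785 (array([0.09251604, 0.5014213 , 0.84614889]), array([[ 0.39485694, -0.61711782, -0.68070665]]))
side [[614.80368273   0.         313.604314  ]
 [  0.         614.80368273 244.48863034]
 [  0.           0.           1.        ]] -0.20518761821930728 (array([ 0.03965959, -0.80163416,  1.3017939 ]), array([[ 0.37826917,  0.39939379, -0.83519972]]))
wrist [[352.05565221   0.         312.94139894]
 [  0.         352.05565221 246.96324696]
 [  0.           0.           1.        ]] -0.028384845472223464 (array([ 0.24246511, -0.47186641,  0.37402461]), array([[-0.26274886, -0.10931525, -0.9590654 ]]))
{'time': 0.15, 'joints': array([-1.24401528e+00,  2.60566474e-01, -1.39119108e-01,  1.17271654e+00,
        6.26963901e-06,  1.57078259e+00]), 'qd': array([-5.01380972e-04, -1.10765356e-03,  4.79898922e-03, -7.46418890e-05,
       -6.43882113e-04, -4.67555830e-05]), 'effort': array([-5.98110510e-04, -4.06006658e+01,  2.54166198e+01,  1.26874502e-02,
        3.53892881e-05, -7.88119735e-06]), 'eef_pos': array([ 0.16835619, -0.49671937,  0.24932107]), 'orientation': array([-3.13998686e+00, -6.29168882e-06,  3.26794770e-01]), 'wrist_force': array([ 0.66419037, -0.51719937,  0.8541208 ]), 'wrist_torque': array([-0.01890307, -0.00975675, -0.0027581 ]), 'grip_force': 0.0, 'width': 0.0856817768933559}
```

View pics/scene0.png

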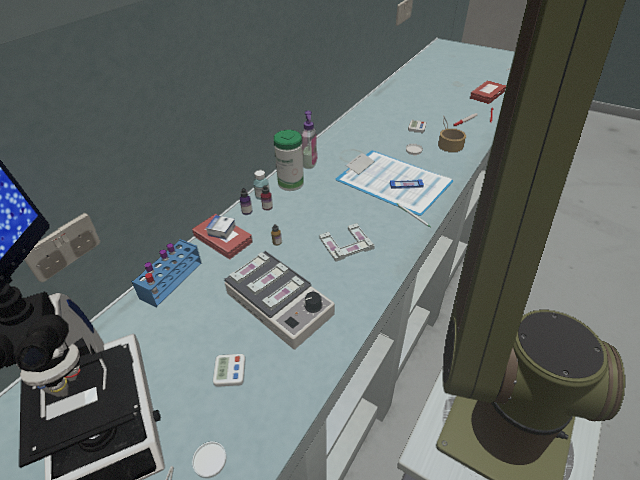

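View pics/side0.png

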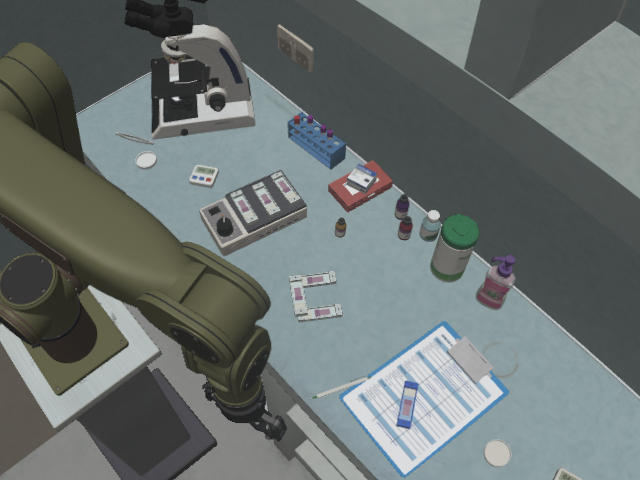

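The pictures show the dryer at about (280,297) in scene and (253,210) in side, with its knob at (313,301) and (225,227). The begun tower is at (346,242) and (315,297), with its open end towards the right of the side view. The blue look-alike lies on the clipboard.

```bash
python3 - <<'E'
from h import *
d=snap('side');e=snap('scene')
f=lambda n,u,z,dd=d:print(n,onz(dd,u,z).round(3))
f('plate carriers',[[244,206],[264,198],[285,188]],.074)
f('plate scene',[[290,293],[272,280],[255,267]],.074,e)
f('knob',[225,227],.082); f('knob sc',[313,301],.082,e)
f('c,a,b',[[299,294],[320,279],[320,312]],.02)
f('bottle',[341,233],.0);f('timer',[204,176],.01)
f('housing corners top',[[201,213],[232,250],[305,208],[272,173]],.055)
E
```

```text
plate carriers [[ 0.522 -0.014  0.074]
 [ 0.575 -0.028  0.074]
 [ 0.635 -0.039  0.074]]
plate scene [[ 0.505 -0.013  0.074]
 [ 0.564 -0.023  0.074]
 [ 0.624 -0.036  0.074]]
knob [[ 0.445 -0.038  0.082]]
knob sc [[ 0.444 -0.015  0.082]]
c,a,b [[ 0.481 -0.269  0.02 ]
 [ 0.545 -0.272  0.02 ]
 [ 0.486 -0.338  0.02 ]]
bottle [[ 0.684 -0.199  0.   ]]
timer [[0.528 0.18  0.01 ]]
housing corners top [[ 0.435  0.053  0.055]
 [ 0.426 -0.087  0.055]
 [ 0.641 -0.109  0.055]
 [ 0.651  0.034  0.055]]
```

```bash
python3 -m jog '[[[1,0.06,0.035,0,0,0,0],[1,0.12,0.07,0,0,0,0],[1,0.18,0.105,0,0,0,0],[1,0.24,0.14,0,0,0,0],[1,0.30,0.175,0,0,0,0],[1,0.30,0.175,0,0,0,0],[1,0.30,0.175,0,0,0,0]]]'; python3 - <<'E'
from h import *
d=snap('wrist'); save(d,'w1.png'); print(sensors.sense()['joints'])
E
python3 -m jog '[[[1,0.01,0.06,0,0,0,0],[1,0.02,0.12,0,0,0,0],[1,0.03,0.18,0,0,0,0],[1,0.03,0.24,0,0,0,0],[1,0.03,0.285,0,0,0,0],[1,0.03,0.285,0,0,0,0],[1,0.03,0.285,0,0,0,0]]]'; python3 - <<'E'
from h import *
d=snap('wrist'); save(d,'w2.png'); print(sensors.sense()['joints'])
a=cv2.imread('pics/w1.png');cv2.imwrite('pics/w12.png',np.vstack([a[100:400,:],cv2.imread('pics/w2.png')[100:400]]))
E
```

```text
time: 1.12
eef_pos: [0.4706, -0.3207, 0.2495]
orientation: [-3.141, -0.0, 0.331]
wrist_force: [-0.5, -0.3, 0.6]
width: 0.0851
grip_force: 0.0
[-6.00549393e-01  3.36064800e-01 -2.98844100e-02  1.20568804e+00
 -4.31213463e-04  2.21197207e+00]
time: 2.05
eef_pos: [0.4981, -0.0383, 0.2501]
orientation: [3.141, 0.0, 0.326]
wrist_force: [0.3, 0.9, 0.1]
width: 0.0853
grip_force: 0.0
[-7.69966947e-02  2.16776975e-01 -1.96459526e-01  1.15757642e+00
 -6.06552761e-04  2.73969344e+00]
```

View pics/w12.png

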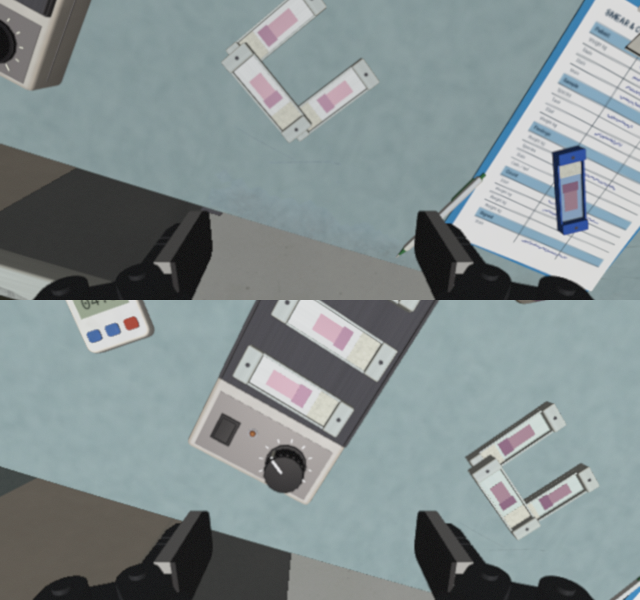

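w1 shows the C-shaped tower around (300,170) full-frame. w2 shows the knob at about (285,268) full-frame, with its line pointing up-left, and carrier 1 at about (292,190). I'll measure the knob first.

```bash
cat >> h.py <<'E'
def blob(m,near):
    n,l,st,c=cv2.connectedComponentsWithStats(m.astype(np.uint8))
    ok=[i for i in range(1,n) if st[i,4]>40]
    i=min(ok,key=lambda i:np.hypot(*(c[i]-near))); return (l==i).astype(np.uint8),c[i],st[i]
E
python3 - <<'E'
from h import *
d=snap('wrist'); im=d['image'].astype(int); 
m=(im.max(2)<75); m[:,:230]=0; m[:235]=0; m[320:]=0; m[:,340:]=0
b,c,st=blob(m,(285,268)); ct=max(cv2.findContours(b,0,2)[0],key=len); print('blob',c,st,cv2.minEnclosingCircle(ct))
for n in('scene','side'):
    e=snap(n); g=e['image'].astype(int); p=proj(e,[[.45,-.03,.082]])[0]
    b,c,st=blob(g.max(2)<60,p); ct=max(cv2.findContours(b,0,2)[0],key=len);(x,y),r=cv2.minEnclosingCircle(ct)
    print(n,p,c,st,(x,y),r,onz(e,[[x,y]],.072))
v=cv2.resize(d['image'][100:340,160:440],None,fx=2.4,fy=2.4,interpolation=cv2.INTER_CUBIC);cv2.imwrite('pics/k.png',v[:,:,::-1])
E
```

```text
blob [284.73641703 268.94566814] [ 264  245   41   47 1362] ((284.1194763183594, 268.33184814453125), 23.50908660888672)
scene [314.39107481 295.40479874] [312.6119403  305.41044776] [305 295  16  17 134] (312.70587158203125, 303.5882263183594) 8.617300033569336 [[ 0.44521397 -0.01508347  0.072     ]]
side [224.44867349 223.7864708 ] [224.20179372 227.19730942] [217 218  16  19 223] (223.77906799316406, 226.8023223876953) 9.230713844299316 [[ 0.44671491 -0.02974697  0.072     ]]
```

View pics/k.png

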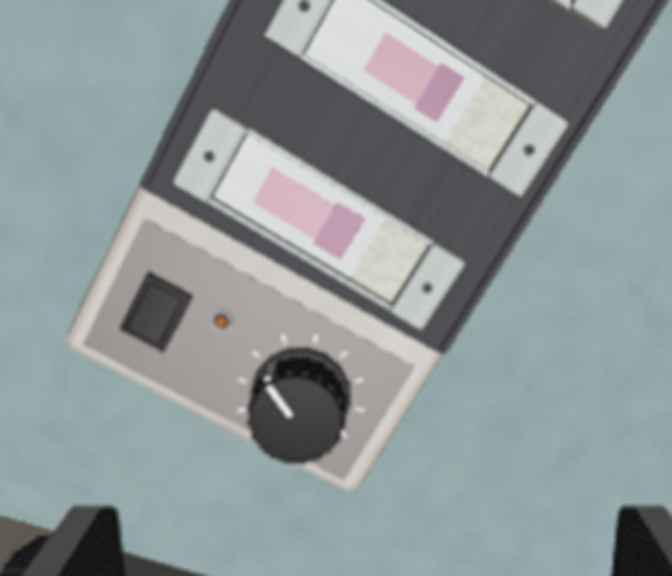

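Crop k.png shows the knob top centred near (297,420) in the crop, with its line pointing up-left, about 65° from the off stop. The carrier end blocks have dark hole dots, for example (209,156) and (427,287), which work as features. I'll measure these.

```bash
cat >> h.py <<'E'
def dot(d,X,w=7):
    # refine dark hole dot near predicted world point
    u=proj(d,[X])[0]; return dotpx(d,u,w)
def dotpx(d,u,w=7):
    g=cv2.cvtColor(d['image'],cv2.COLOR_RGB2GRAY).astype(float); x,y=np.round(u).astype(int)
    p=g[y-w:y+w+1,x-w:x+w+1]; b=cv2.GaussianBlur(p,(0,0),1.2)
    k=3; bb=b[k:-k,k:-k]; j,i=np.unravel_index(bb.argmin(),bb.shape); cx,cy=x-w+k+i,y-w+k+j
    q=g[cy-3:cy+4,cx-3:cx+4]; W=np.clip(np.median(q)-q-8,0,None); Y,Xx=np.mgrid[-3:4,-3:4]
    return np.array([cx+(W*Xx).sum()/W.sum(), cy+(W*Y).sum()/W.sum()])
E
python3 - <<'E'
from h import *
d=snap('wrist')
f=lambda x,y:np.array([x,y])/2.4+[160,100]
for n,u in dict(c1L=f(209,156),c1R=f(427,287),c2L=f(304,6),c2R=f(529,150)).items():
    p=dotpx(d,u); print(n,u,p,onz(d,p,.074).round(4))
print('knob eye',onz(d,f(297,420),.082).round(4))
c=onz(d,[f(70,342),f(354,488),f(440,352),f(143,188)],.052); print(c.round(4))
E
```

```text
c1L [247.08333333 165.        ] [246.70482604 165.        ] [[0.5325 0.0309 0.074 ]]
c1R [337.91666667 219.58333333] [337.62326169 219.76106195] [[ 0.5126 -0.057   0.074 ]]
c2L [286.66666667 102.5       ] [286.30078563 102.1952862 ] [[0.5899 0.0142 0.074 ]]
c2R [380.41666667 162.5       ] [380.00739176 162.26399155] [[ 0.5702 -0.0739  0.074 ]]
knob eye [[ 0.4511 -0.0274  0.082 ]]
[[ 0.4417  0.0674  0.052 ]
 [ 0.4168 -0.0608  0.052 ]
 [ 0.485  -0.0744  0.052 ]
 [ 0.5103  0.0544  0.052 ]]
```

Hole distance 90.1 mm and carrier spacing 59.9 mm match the given sizes. The knob is at about (0.452, -0.0265) and the dryer yaw is -0.22.

```bash
python3 -m jog '[[[0.65,-0.047,0.0105,0,0,0,0],[0.65,-0.047,0.0105,-0.06,0,0,0],[0.65,-0.047,0.0105,-0.12,0,0,0],[0.65,-0.047,0.0105,-0.171,0,0,0],[0.65,-0.047,0.0105,-0.171,0,0,0]]]' && python3 -m jog '[[[0,0,0,0,0,0,0],[0,0,0,0,0,0,0],[0,0,0,0,0,0,0],[0,0,0,0,0,0,0]]]' 60; python3 -m jog '[[[0,0,0,0,0,0,1.5],[0,0,0,0,0,0,3],[0,0,0,0,0,0,4.5],[0,0,0,0,0,0,6],[0,0,0,0,0,0,7.5],[0,0,0,0,0,0,9],[0,0,0,0,0,0,9]]]'; python3 - <<'E'
from h import *
s=sensors.sense();print(s['wrist_torque'],s['orientation'])
d=snap('wrist');save(d,'k2.png')
E
```

```text
time: 2.92
eef_pos: [0.4476, -0.027, 0.0761]
orientation: [-3.138, 0.008, 0.326]
wrist_force: [-0.9, 0.7, -0.3]
width: 0.0557
grip_force: 0.0
time: 3.42
eef_pos: [0.4525, -0.0257, 0.0811]
orientation: [-3.14, -0.003, 0.327]
wrist_force: [-1.4, 4.1, 3.3]
width: 0.0337
grip_force: 60.3
time: 4.3
eef_pos: [0.4508, -0.0241, 0.081]
orientation: [-3.14, -0.006, 1.272]
wrist_force: [-5.3, 9.0, 6.7]
width: 0.034
grip_force: 60.7
[1.83441672 1.10837783 0.07190382] [-3.13955463 -0.00606751  1.27157793]
```

```bash
python3 -m jog '[[[0,0,0,0,0,0,1],[0,0,0,0,0,0,2],[0,0,0,0,0,0,2]]]'; python3 - <<'E'
from h import *
s=sensors.sense();print(s['wrist_torque'],s['orientation'])
E
python3 -m jog '[[[0,0,0,0,0,0,0.8],[0,0,0,0,0,0,1.6],[0,0,0,0,0,0,2.4],[0,0,0,0,0,0,2.4]]]';python3 - <<'E'
from h import *
s=sensors.sense();print(s['wrist_torque'],s['orientation'])
E
```

```text
time: 4.72
eef_pos: [0.4503, -0.024, 0.081]
orientation: [-3.14, -0.006, 1.481]
wrist_force: [-7.0, 9.4, 7.4]
width: 0.0342
grip_force: 60.8
[1.81644043 1.38997265 0.014163  ] [-3.13992597 -0.00647067  1.48074109]
time: 5.22
eef_pos: [0.4499, -0.0254, 0.081]
orientation: [-3.14, -0.004, 1.727]
wrist_force: [-8.1, 5.3, 9.1]
width: 0.0339
grip_force: 61.0
[ 1.06210794  1.47171859 -1.41072674] [-3.14042534 -0.00378888  1.72689908]
```

The resisting torque jumped to -1.4 N·m after about 80°, so the knob is on the stop. I'll release it, rise and check.

```bash
python3 -m jog '[[[0.65,0,0,0,0,0,0],[0.65,0,0,0,0,0,0],[0.65,0,0,0.06,0,0,0],[0.7,0,0,0.12,0,0,-1.5],[0.7,0.03,-0.02,0.171,0,0,-3],[0.7,0.05,-0.04,0.171,0,0,-3.6],[0.7,0.05,-0.04,0.171,0,0,-3.6],[0.7,0.05,-0.04,0.171,0,0,-3.6]]]';  python3 - <<'E'
from h import *
s=sensors.sense();print(s['joints'],s['orientation'])
d=snap('wrist');save(d,'w3.png')
E
```

```text
time: 6.22
eef_pos: [0.5008, -0.0665, 0.2496]
orientation: [-3.14, -0.0, 1.354]
wrist_force: [-0.4, -0.2, -0.8]
width: 0.0597
grip_force: 0.0
[-1.32091273e-01  2.27323273e-01 -1.83590192e-01  1.16134797e+00
  2.44041035e-04  1.65600075e+00] [-3.14011209e+00 -1.18472904e-04  1.35350036e+00]
```

View pics/w3.png

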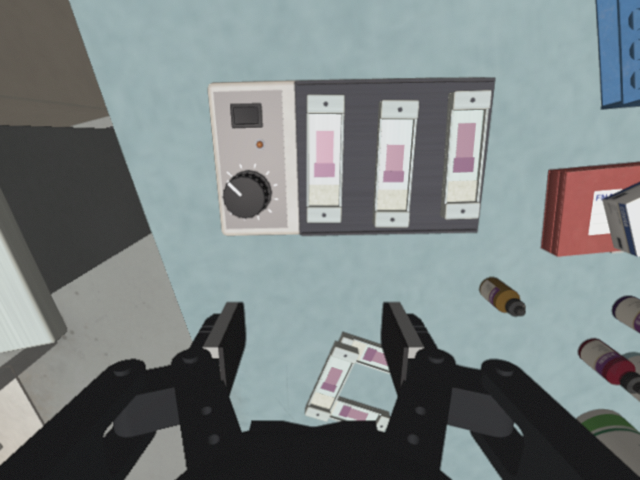

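The knob line now points front-left, about 140° anticlockwise from dryer-forward, which is the off end of the scale. Next I measure the carrier holes here, and the tower's holes from the earlier w1 picture.

```bash
python3 - <<'E'
from h import *
d=snap('wrist'); 
for n,a,b in(('c1',(324,103),(324,215)),('c2',(400,109),(393,219)),('c3',(474,100),(463,212))):
    P=onz(d,[dotpx(d,a),dotpx(d,b)],.074); v=P[0]-P[1]; print(n,P.mean(0).round(4),'len',np.hypot(*v[:2]).round(4),'ang',np.arctan2(v[1],v[0]).round(4))
im=cv2.imread('pics/w1.png')
# reconstruct w1 pose
e=dict(d); e['image']=im[:,:,::-1].copy()
T=np.eye(4);T[:3,:3]=Ro.from_euler('xyz',[-3.141,0,.331]).as_matrix();T[:3,3]=[.4706,-.3207,.2495]
W=T@np.array(d['mount']);e['R']=W[:3,:3].T;e['t']=-e['R']@W[:3,3]
v=cv2.resize(im[90:250,210:390],None,fx=4,fy=4,interpolation=cv2.INTER_CUBIC);cv2.imwrite('pics/t1.png',v)
import pickle;pickle.dump(e,open('w1.pkl','wb'))
E
```

```text
c1 [ 0.5227 -0.013   0.074 ] len 0.0903 ang 1.3492
c2 [ 0.5802 -0.0298  0.074 ] len 0.0903 ang 1.3512
c3 [ 0.6398 -0.0351  0.074 ] len 0.0904 ang 1.3904
```

View pics/t1.png

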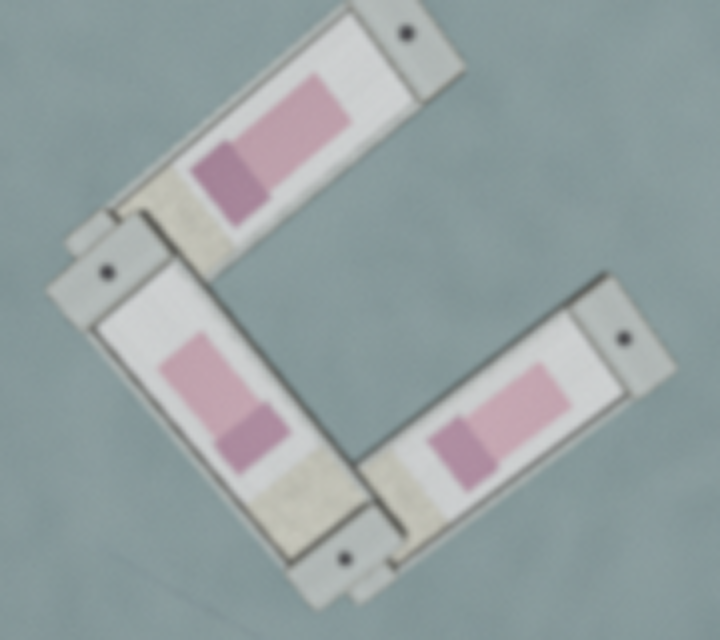

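t1.png shows the tower's holes at crop (406,33), (624,338), (107,272) and (345,558).

```bash
cat > tw.py <<'E'
from h import *
import pickle
def tower(e,pts,verbose=1):
    z=[.014,.014,.028,.028]; P=np.array([onz(e,dotpx(e,p),zz)[0] for p,zz in zip(pts,z)])[:,:2]
    B,A,CB,CA=P  # far ends, cool_c ends
    nm=lambda v:np.linalg.norm(v).round(4); an=lambda v:np.arctan2(v[1],v[0]).round(4)
    print(P.round(4).tolist()); print('AB',nm(B-A),an(B-A)-np.pi/2,'C',nm(CB-CA),an(CB-CA)-np.pi/2,'CA-A',nm(A-CA),an(A-CA),'CB-B',nm(B-CB),an(B-CB))
    print('seat2',((A+B)/2).round(4),'3a',((A+CA)/2).round(4),'3b',((B+CB)/2).round(4))
E
python3 - <<'E'
from tw import *
e=pickle.load(open('w1.pkl','rb'))
tower(e,[np.array(p)/4+[210,90] for p in((406,33),(624,338),(107,272),(345,558))])
s=sensors.sense();print(s['eef_pos'],s['orientation'])
E
```

```text
[[0.5761, -0.2833], [0.5261, -0.3584], [0.5011, -0.2333], [0.4523, -0.3092]]
AB 0.0902 -0.5866963267948966 C 0.0903 -0.5709963267948965 CA-A 0.0887 -0.5877 CB-B 0.0901 -0.5886
seat2 [ 0.5511 -0.3208] 3a [ 0.4892 -0.3338] 3b [ 0.5386 -0.2583]
[ 0.50039687 -0.06616832  0.24943057] [-3.13970057e+00 -7.24254070e-06  1.35390527e+00]
```

```bash
python3 -m jog '[[[0.53,0.0225,0.053,0,0,0,0],[0.53,0.0225,0.053,-0.06,0,0,0],[0.53,0.0225,0.053,-0.12,0,0,0],[0.53,0.0225,0.053,-0.13,0,0,0],[0.53,0.0225,0.053,-0.13,0,0,0]]]';python3 - <<'E'
from h import *
s=sensors.sense();print(s['eef_pos'],s['orientation'],s['width'])
E
```

```text
time: 6.95
eef_pos: [0.5238, -0.0135, 0.1205]
orientation: [-3.141, 0.0, 1.353]
wrist_force: [0.6, -0.2, 1.1]
width: 0.0455
grip_force: 0.0
[ 0.52379883 -0.01350263  0.12046123] [-3.14083774e+00  8.51372313e-05  1.35345124e+00] 0.045469512593308024
```

```bash
python3 -m jog '[[[0.53,-0.001,0.0005,-0.03,0,0,0],[0.53,-0.001,0.0005,-0.0375,0,0,0],[0.53,-0.001,0.0005,-0.0375,0,0,0],[0,-0.001,0.0005,-0.0375,0,0,0],[0,-0.001,0.0005,-0.0375,0,0,0],[0,-0.001,0.0005,-0.0375,0,0,0],[0,-0.001,0.0005,-0.0375,0,0,0]]]' 30
```

```text
time: 7.82
eef_pos: [0.5243, -0.0133, 0.0843]
orientation: [3.139, -0.001, 1.353]
wrist_force: [-0.8, 0.2, 5.5]
width: 0.0288
grip_force: 29.8
```

```bash
python3 -m jog '[[[0,0,0,0.03,0,0,0],[0,0,0,0.06,0,0,0],[0,0,0,0.1,0,0,0],[0,0,0,0.1,0,0,0]]]'; python3 - <<'E'
from h import *
s=sensors.sense();print(s['eef_pos'],s['orientation'],s['width'])
d=snap('wrist'); save(d,'g1.png')
E
```

```text
time: 8.32
eef_pos: [0.5258, -0.0133, 0.1862]
orientation: [3.134, -0.001, 1.353]
wrist_force: [-0.3, 0.2, -0.2]
width: 0.0289
grip_force: 30.1
[ 0.52578003 -0.01329914  0.18624944] [ 3.13395296e+00 -1.44275412e-03  1.35302589e+00] 0.028873220961370755
```

View pics/g1.png

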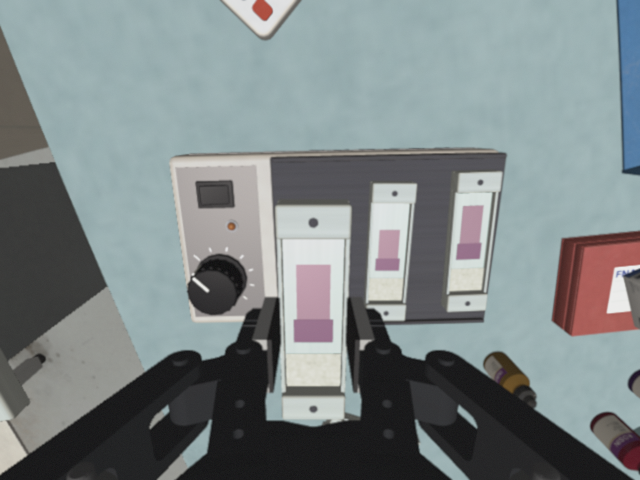

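The carrier is held, with its holes at (313,222) and (313,408). Next I measure its offset and angle in the hand.

```bash
cat > held.py <<'E'
from h import *
import sys
def held(dh=.0103,a=(313,222),b=(313,408),tgt=None,ang=None):
    d=snap('wrist'); s=sensors.sense(); P=onz(d,[dotpx(d,a),dotpx(d,b)],s['eef_pos'][2]-dh); v=P[0]-P[1]
    c=P.mean(0); an=np.arctan2(v[1],v[0]); y=s['orientation'][2]; off=c[:2]-s['eef_pos'][:2]
    o=Ro.from_euler('z',-y).apply([*off,0])[:2]
    print('len',np.hypot(*v[:2]).round(4),'off tool',o.round(4),'ang-yaw',(an-y).round(4),'eef',s['eef_pos'].round(4),'rpy',s['orientation'].round(4))
    if tgt is not None:
        dy=ang-an; yt=y+dy; e=np.array(tgt)-Ro.from_euler('z',yt).apply([*o,0])[:2]
        print('turn units',(dy/np.radians(6)).round(3),'shift',(e-s['eef_pos'][:2]).round(4),'eef target',e.round(4))
E
python3 - <<'E'
from held import *
held(tgt=(.5511,-.3208),ang=.983)
E
```

```text
len nan off tool [nan nan] ang-yaw nan eef [ 0.5233 -0.0132  0.1829] rpy [ 3.1404e+00 -2.0000e-04  1.3530e+00]
turn units nan shift [nan nan] eef target [nan nan]h.py:33: RuntimeWarning: invalid value encountered in scalar divide
  return np.array([cx+(W*Xx).sum()/W.sum(), cy+(W*Y).sum()/W.sum()])
```

```bash
sed -i 's/    k=3; bb/    K=5 if w>8 else 3; k=K; bb/; s/q=g\[cy-3:cy+4,cx-3:cx+4\]; W=np.clip(np.median(q)-q-8,0,None); Y,Xx=np.mgrid\[-3:4,-3:4\]/q=g[cy-K:cy+K+1,cx-K:cx+K+1]; W=np.clip(np.median(q)-q-8,0,None); Y,Xx=np.mgrid[-K:K+1,-K:K+1]/' h.py; sed -i 's/dotpx(d,a)/dotpx(d,a,10)/;s/dotpx(d,b)/dotpx(d,b,10)/' held.py
python3 - <<'E'
from held import *
held(tgt=(.5511,-.3208),ang=.983)
E
```

```text
len 0.0914 off tool [-0.0009 -0.0015] ang-yaw 0.0011 eef [ 0.5225 -0.0132  0.182 ] rpy [-3.1408e+00  2.0000e-04  1.3530e+00]
turn units -3.544 shift [ 0.0278 -0.306 ] eef target [ 0.5503 -0.3192]
```

```bash
python3 -m jog '[[[0,-0.005,-0.055,0,0,0,-0.7],[0,-0.01,-0.11,0,0,0,-1.4],[0,-0.015,-0.17,0,0,0,-2.1],[0,-0.02,-0.23,0,0,0,-2.8],[0,-0.03,-0.29,0,0,0,-3.54],[0,-0.0375,-0.35,0,0,0,-3.54],[0,-0.0375,-0.407,0,0,0,-3.54],[0,-0.0375,-0.407,0,0,0,-3.54]]]'; python3 -m jog '[[[0,0,0,0,0,0,0],[0,0,0,0,0,0,0],[0,0,0,0,0,0,0]]]'; python3 - <<'E'
from held import *
from tw import *
held(tgt=(.5511,-.3208),ang=.983)
d=snap('wrist'); save(d,'p1.png'); X=[[.5761,-.2833,.014],[.5261,-.3584,.014],[.5011,-.2333,.028],[.4523,-.3092,.028]]
print(proj(d,X).round(1).tolist(),[dot(d,x).round(1).tolist() for x in X]); tower(d,[proj(d,[x])[0] for x in X])
E
```

```text
time: 9.48
eef_pos: [0.4843, -0.4239, 0.18]
orientation: [-3.14, 0.001, 0.977]
wrist_force: [-0.6, -0.5, -1.5]
width: 0.0288
grip_force: 30.1
time: 9.85
eef_pos: [0.4858, -0.4188, 0.1826]
orientation: [-3.141, -0.0, 0.984]
wrist_force: [-0.7, 0.2, 0.3]
width: 0.0291
grip_force: 30.1
len 0.0906 off tool [ 0.     -0.0005] ang-yaw 0.0012 eef [ 0.4858 -0.419   0.1827] rpy [-3.1415 -0.      0.9839]
turn units -0.02 shift [0.0649 0.0985] eef target [ 0.5507 -0.3205]
[[312.3, 14.2], [312.2, 142.0], [182.6, 8.3], [196.2, 142.4]] [[312.4, 12.6], [312.4, 140.7], [182.6, 6.4], [196.3, 141.0]]
[[0.5767, -0.2825], [0.5268, -0.3577], [0.5018, -0.2324], [0.453, -0.3084]]
AB 0.0902 -0.5862963267948965 C 0.0903 -0.5704963267948966 CA-A 0.0887 -0.5886 CB-B 0.0902 -0.5894
seat2 [ 0.5518 -0.3201] 3a [ 0.4899 -0.333 ] 3b [ 0.5393 -0.2575]
```

View pics/p1.png

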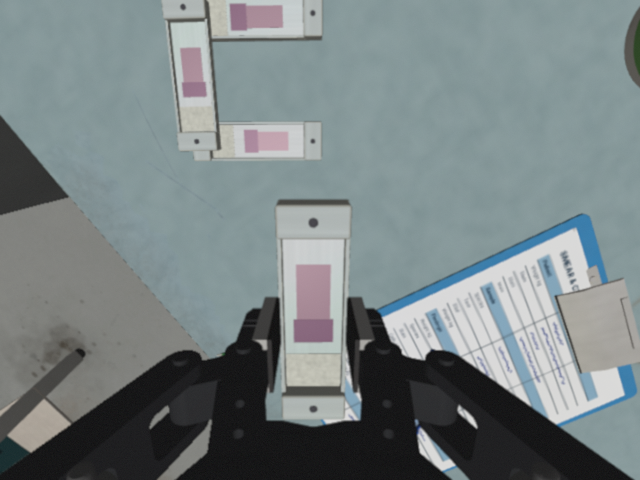

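p1 shows the held carrier with holes at (313,223) and (313,408). The tower's four dots are at (312,13), (312,141), (183,6) and (196,141), and they agree with w1 to 1 mm. I move over seat_2.

```bash
python3 -m jog '[[[0,0.033,0.05,0,0,0,0],[0,0.0655,0.0985,0,0,0,0],[0,0.0655,0.0985,-0.06,0,0,0],[0,0.0655,0.0985,-0.12,0,0,0],[0,0.0655,0.0985,-0.125,0,0,0],[0,0.0655,0.0985,-0.125,0,0,0],[0,0.0655,0.0985,-0.125,0,0,0],[0,0.0655,0.0985,-0.125,0,0,0]]]'; python3 - <<'E'
from h import *
s=sensors.sense();print(s['eef_pos'],s['orientation'])
E
```

```text
time: 10.95
eef_pos: [0.5526, -0.3229, 0.0601]
orientation: [3.137, -0.0, 0.982]
wrist_force: [0.7, -0.9, -0.1]
width: 0.0289
grip_force: 30.1
[ 0.55258301 -0.32286452  0.06005408] [ 3.13701076e+00 -2.74682188e-04  9.82010267e-01]
```

```bash
python3 -m jog '[[[0,0,0,0,0,0,0],[0,0,0,0,0,0,0],[0,0,0,0,0,0,0],[0,0,0,0,0,0,0]]]'; python3 - <<'E'
from h import *
s=sensors.sense();print(s['eef_pos'],s['orientation'])
E
```

```text
time: 11.45
eef_pos: [0.551, -0.3217, 0.0574]
orientation: [-3.141, 0.0, 0.982]
wrist_force: [0.4, -1.6, -0.5]
width: 0.0285
grip_force: 30.1
[ 0.55095324 -0.32165979  0.05740394] [-3.14137453e+00  2.21934020e-05  9.82320110e-01]
```

```bash
python3 -m jog '[[[0,0.0004,0.0012,-0.010,0,0,0],[0,0.0004,0.0012,-0.016,0,0,0],[0,0.0004,0.0012,-0.018,0,0,0],[0,0.0004,0.0012,-0.018,0,0,0],[0,0.0004,0.0012,-0.018,0,0,0],[0,0.0004,0.0012,-0.018,0,0,0]]]'
```

```text
time: 12.2
eef_pos: [0.5516, -0.3206, 0.0398]
orientation: [3.141, -0.0, 0.982]
wrist_force: [-0.4, -0.1, -1.0]
width: 0.0287
grip_force: 30.1
```

```bash
python3 -m jog '[[[0,0,0,-0.001,0,0,0],[0,0,0,-0.002,0,0,0],[0,0,0,-0.002,0,0,0],[0,0,0,-0.002,0,0,0]]]'
```

```text
time: 12.7
eef_pos: [0.5516, -0.3206, 0.0383]
orientation: [3.141, -0.0, 0.982]
wrist_force: [-1.4, 0.9, 5.6]
width: 0.029
grip_force: 30.7
```

```bash
python3 -m jog '[[[0.5,0,0,0,0,0,0],[0.5,0,0,0,0,0,0],[0.5,0,0,0.03,0,0,0],[0.5,-0.02,-0.03,0.09,0,0,0],[0.5,-0.04,-0.06,0.15,0,0,0],[0.5,-0.04,-0.06,0.16,0,0,0],[0.5,-0.04,-0.06,0.16,0,0,0],[0.5,-0.04,-0.06,0.16,0,0,0]]]'; python3 -m jog '[[[0.5,0,0,0,0,0,0],[0.5,0,0,0,0,0,0]]]';python3 - <<'E'
from tw import *
d=snap('wrist'); save(d,'p2.png'); X=np.array([[.5767,-.2825,.028],[.5268,-.3577,.028],[.5018,-.2324,.028],[.453,-.3084,.028]])
U=[dot(d,x) for x in X]; P=onz(d,U,.028)[:,:2]; print(proj(d,X).round(1).tolist(),np.round(U,1).tolist(),P.round(4).tolist())
B,A,CB,CA=P; print('seat2',((A+B)/2).round(4),np.arctan2(*(B-A)[::-1])-np.pi/2,'3a',((A+CA)/2).round(4),'3b',((B+CB)/2).round(4), [np.linalg.norm(v).round(4) for v in(A-B,CB-CA,A-CA,B-CB)])
E
```

```text
time: 13.7
eef_pos: [0.511, -0.3796, 0.1958]
orientation: [-3.139, -0.0, 0.983]
wrist_force: [-0.1, 0.0, -0.6]
width: 0.0428
grip_force: 0.0
time: 13.95
eef_pos: [0.5112, -0.3796, 0.196]
orientation: [-3.139, -0.0, 0.983]
wrist_force: [-0.7, 0.4, -0.0]
width: 0.043
grip_force: 0.0
[[313.7, 81.9], [313.7, 199.1], [196.1, 82.1], [208.0, 198.9]] [[314.8, 82.2], [314.5, 199.4], [196.3, 82.4], [208.1, 199.1]] [[0.5773, -0.2832], [0.5272, -0.3583], [0.5018, -0.2326], [0.4529, -0.3086]]
seat2 [ 0.5523 -0.3207] -0.5875587419439922 3a [ 0.4901 -0.3334] 3b [ 0.5395 -0.2579] [np.float64(0.0903), np.float64(0.0903), np.float64(0.0894), np.float64(0.0909)]
```

View pics/p2.png

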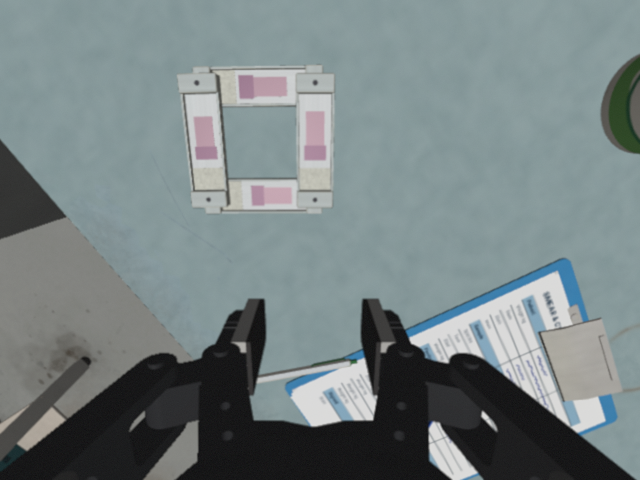

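p2 shows a square second layer: the blocks line up, with dots at (315,82), (314,199), (196,82) and (208,199). The new carrier is within 1 mm of seat_2. Next I fetch carrier 2.

```bash
python3 -m jog '[[[0.53,0.012,0.06,0,0,0,0.6],[0.53,0.024,0.12,0,0,0,1.2],[0.53,0.036,0.18,0,0,0,1.8],[0.53,0.048,0.24,0,0,0,2.4],[0.53,0.06,0.3,0,0,0,3],[0.53,0.069,0.35,0,0,0,3.5],[0.53,0.069,0.35,-0.04,0,0,3.5],[0.53,0.069,0.35,-0.076,0,0,3.5]]]'; python3 -m jog '[[[0.53,0,0,0,0,0,0],[0.53,0,0,0,0,0,0],[0.53,0,0,0,0,0,0],[0.53,0,0,0,0,0,0]]]'
```

```text
time: 15.0
eef_pos: [0.5808, -0.0291, 0.1206]
orientation: [3.141, -0.0, 1.351]
wrist_force: [-0.9, -0.2, -0.2]
width: 0.0449
grip_force: 0.0
time: 15.5
eef_pos: [0.5814, -0.0308, 0.1229]
orientation: [3.139, -0.0, 1.348]
wrist_force: [0.1, -0.2, -0.6]
width: 0.045
grip_force: 0.0
```

```bash
python3 -m jog '[[[0.53,-0.001,0.001,-0.03,0,0,0],[0.53,-0.001,0.001,-0.0385,0,0,0],[0.53,-0.001,0.001,-0.0385,0,0,0],[0,-0.001,0.001,-0.0385,0,0,0],[0,-0.001,0.001,-0.0385,0,0,0],[0,-0.001,0.001,-0.0385,0,0,0],[0,-0.001,0.001,-0.0385,0,0,0]]]' 30;  python3 -m jog '[[[0,0,0,0.03,0,0,0],[0,0,0,0.06,0,0,0],[0,0,0,0.1,0,0,0],[0,0,0,0.1,0,0,0],[0,0,0,0.1,0,0,0],[0,0,0,0.1,0,0,0]]]'; python3 - <<'E'
from held import *
held(tgt=(.49,-.3332),ang=2.554)
E
```

```text
time: 16.38
eef_pos: [0.5804, -0.0296, 0.084]
orientation: [3.139, -0.0, 1.349]
wrist_force: [0.1, -0.1, 6.1]
width: 0.0286
grip_force: 30.3
time: 17.12
eef_pos: [0.5782, -0.0294, 0.1813]
orientation: [-3.138, 0.001, 1.349]
wrist_force: [0.1, -0.1, -0.9]
width: 0.0292
grip_force: 30.0
len 0.0908 off tool [-0.0008 -0.0007] ang-yaw 0.001 eef [ 0.5783 -0.0294  0.1814] rpy [-3.1384e+00  6.0000e-04  1.3489e+00]
turn units 11.499 shift [-0.0893 -0.3039] eef target [ 0.4889 -0.3333]
```

```bash
python3 -m jog '[[[0,-0.011,-0.038,0,0,0,1.45],[0,-0.022,-0.076,0,0,0,2.9],[0,-0.033,-0.114,0,0,0,4.35],[0,-0.045,-0.152,0,0,0,5.8],[0,-0.056,-0.19,0,0,0,7.2],[0,-0.067,-0.228,0,0,0,8.6],[0,-0.078,-0.266,0,0,0,10.1],[0,-0.089,-0.304,0,0,0,11.5]]]'; python3 -m jog '[[[0,0,0,-0.06,0,0,0],[0,0,0,-0.1,0,0,0],[0,0,0,-0.1,0,0,0],[0,0,0,-0.1,0,0,0],[0,0,0,-0.1,0,0,0],[0,0,0,-0.1,0,0,0]]]'; python3 - <<'E'
from held import *
held(tgt=(.49,-.3332),ang=2.554)
E
```

```text
time: 18.18
eef_pos: [0.4895, -0.3344, 0.1819]
orientation: [3.141, -0.002, 2.558]
wrist_force: [1.1, -0.7, -0.1]
width: 0.0291
grip_force: 30.0
time: 18.92
eef_pos: [0.4916, -0.3341, 0.0847]
orientation: [-3.142, 0.003, 2.553]
wrist_force: [-1.0, 0.7, 0.2]
width: 0.0286
grip_force: 30.0
len 0.0912 off tool [-0.0021 -0.0006] ang-yaw 0.0011 eef [ 0.4914 -0.334   0.0844] rpy [-3.1416e+00  2.7000e-03  2.5534e+00]
turn units -0.004 shift [-0.0034  0.0014] eef target [ 0.4879 -0.3325]
```

```bash
python3 -m jog '[[[0,-0.001,0.0005,-0.02,0,0,0],[0,-0.001,0.0005,-0.02,0,0,0],[0,-0.001,0.0005,-0.02,0,0,0],[0,-0.001,0.0005,-0.02,0,0,0],[0,-0.001,0.0005,-0.02,0,0,0],[0,-0.001,0.0005,-0.02,0,0,0]]]'; python3 - <<'E'
from held import *
held(tgt=(.49,-.3332),ang=2.554)
d=snap('wrist');save(d,'p3.png')
X=[[.5773,-.2832,.028],[.5018,-.2326,.028]]; P=onz(d,[dot(d,x) for x in X],.028); print(P)
E
```

```text
time: 19.73
eef_pos: [0.4896, -0.3331, 0.0633]
orientation: [-3.142, 0.0, 2.553]
wrist_force: [0.3, 0.0, -1.3]
width: 0.0288
grip_force: 30.0
len 0.0909 off tool [-0.0017 -0.0006] ang-yaw 0.001 eef [ 0.4895 -0.3331  0.0632] rpy [3.1416e+00 3.0000e-04 2.5532e+00]
turn units -0.001 shift [-0.0013  0.0004] eef target [ 0.4883 -0.3327]
[[nan nan nan]
 [nan nan nan]]h.py:33: RuntimeWarning: invalid value encountered in scalar divide
  return np.array([cx+(W*Xx).sum()/W.sum(), cy+(W*Y).sum()/W.sum()])
```

```bash
python3 -m jog '[[[0,-0.001,0.0003,-0.008,0,0,0],[0,-0.001,0.0003,-0.008,0,0,0],[0,-0.001,0.0003,-0.0085,0,0,0],[0,-0.001,0.0003,-0.0095,0,0,0],[0,-0.001,0.0003,-0.0105,0,0,0],[0,-0.001,0.0003,-0.0105,0,0,0],[0,-0.001,0.0003,-0.0105,0,0,0]]]'
```

```text
time: 20.7
eef_pos: [0.4885, -0.3327, 0.0526]
orientation: [3.142, 0.0, 2.553]
wrist_force: [-0.2, -0.2, -1.1]
width: 0.0289
grip_force: 30.0
```

```bash
python3 -m jog '[[[0,0,0,-0.001,0,0,0],[0,0,0,-0.0015,0,0,0],[0,0,0,-0.0015,0,0,0],[0,0,0,-0.0015,0,0,0]]]'
```

```text
time: 21.2
eef_pos: [0.4886, -0.3328, 0.052]
orientation: [-3.142, 0.001, 2.553]
wrist_force: [-1.2, 0.5, 5.5]
width: 0.0287
grip_force: 30.6
```

```bash
python3 -m jog '[[[0.5,0,0,0,0,0,0],[0.5,0,0,0,0,0,0],[0.5,0,0,0.03,0,0,0],[0.5,0.02,-0.013,0.09,0,0,0],[0.5,0.05,-0.033,0.14,0,0,0],[0.5,0.06,-0.04,0.145,0,0,0],[0.5,0.06,-0.04,0.145,0,0,0],[0.5,0.06,-0.04,0.145,0,0,0]]]'; python3 -m jog '[[[0.5,0,0,0,0,0,0],[0.5,0,0,0,0,0,0],[0.5,0,0,0,0,0,0]]]';python3 - <<'E'
from tw import *
d=snap('wrist'); save(d,'p4.png'); X=np.array([[.5273,-.3577,.042],[.4529,-.3084,.042],[.5773,-.2832,.028],[.5018,-.2326,.028]])
U=[dot(d,x) for x in X]; P=np.array([onz(d,u,z)[0,:2] for u,z in zip(U,X[:,2])]); print(proj(d,X).round(1).tolist(),np.round(U,1).tolist(),P.round(4).tolist())
A,CA,B,CB=P; print('3a placed',((A+CA)/2).round(4),np.arctan2(*(A-CA)[::-1]),np.linalg.norm(A-CA),'3b',((B+CB)/2).round(4),'sep of mids along', np.linalg.norm((B+CB-A-CA)/2))
E
```

```text
time: 22.2
eef_pos: [0.5471, -0.3718, 0.1944]
orientation: [3.142, -0.004, 2.553]
wrist_force: [-0.2, 0.4, -0.4]
width: 0.0429
grip_force: 0.0
time: 22.58
eef_pos: [0.5481, -0.3725, 0.1958]
orientation: [-3.142, -0.001, 2.553]
wrist_force: [0.4, -0.7, -0.3]
width: 0.0427
grip_force: 0.0
[[313.4, 202.8], [313.1, 81.2], [420.3, 200.2], [430.9, 82.6]] [[312.9, 202.9], [312.9, 79.9], [420.5, 200.4], [431.2, 82.7]] [[0.5272, -0.3581], [0.4521, -0.3081], [0.5775, -0.2831], [0.502, -0.2325]]
3a placed [ 0.4896 -0.3331] -0.5874071432704291 0.09022377797615871 3b [ 0.5397 -0.2578] sep of mids along 0.09041055879608544
```

View pics/p4.png

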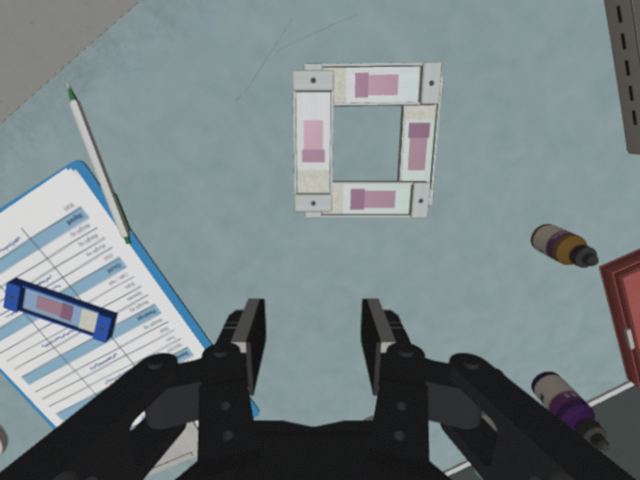

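p4 shows seat_3a filled squarely, with dots at (313,203) and (313,80), within 0.5 mm. Only seat_3b, at about (0.5395,-0.2578), is left. Next I fetch carrier 3.

```bash
python3 -m jog '[[[0.53,0.0115,0.042,0,0,0,-1.4],[0.53,0.023,0.084,0,0,0,-2.8],[0.53,0.0345,0.126,0,0,0,-4.2],[0.53,0.046,0.168,0,0,0,-5.6],[0.53,0.0575,0.21,0,0,0,-7],[0.53,0.069,0.253,0,0,0,-8.4],[0.53,0.08,0.295,0,0,0,-9.8],[0.53,0.0917,0.3374,0,0,0,-11.1]]]'; python3 -m jog '[[[0.53,0,0,-0.04,0,0,0],[0.53,0,0,-0.076,0,0,0],[0.53,0,0,-0.076,0,0,0],[0.53,0,0,-0.076,0,0,0],[0.53,0,0,-0.076,0,0,0],[0.53,0,0,-0.076,0,0,0]]]'; python3 - <<'E'
from h import *
d=snap('wrist'); P=onz(d,[dot(d,[.6479,.0092,.074]),dot(d,[.6317,-.0794,.074],10)],.074); v=P[0]-P[1]; print(P.mean(0),np.hypot(*v[:2]),np.arctan2(v[1],v[0]),sensors.sense()['eef_pos'])
E
```

```text
time: 23.62
eef_pos: [0.6404, -0.0339, 0.1962]
orientation: [3.141, -0.0, 1.386]
wrist_force: [0.3, 0.1, -0.1]
width: 0.0455
grip_force: 0.0
time: 24.38
eef_pos: [0.6411, -0.0355, 0.1216]
orientation: [3.139, -0.0, 1.39]
wrist_force: [-0.2, -0.4, 0.1]
width: 0.0452
grip_force: 0.0
[ 0.63946477 -0.03550143  0.074     ] 0.09055502238846967 1.389497353000547 [ 0.64088555 -0.03551723  0.12127174]
```

```bash
python3 -m jog '[[[0.53,-0.0012,0,-0.03,0,0,0],[0.53,-0.0012,0,-0.0375,0,0,0],[0.53,-0.0012,0,-0.0375,0,0,0],[0,-0.0012,0,-0.0375,0,0,0],[0,-0.0012,0,-0.0375,0,0,0],[0,-0.0012,0,-0.0375,0,0,0],[0,-0.0012,0,-0.0375,0,0,0]]]' 30;  python3 -m jog '[[[0,0,0,0.03,0,0,0],[0,0,0,0.06,0,0,0],[0,0,0,0.1,0,0,0],[0,0,0,0.1,0,0,0],[0,0,0,0.1,0,0,0],[0,0,0,0.1,0,0,0]]]'; python3 - <<'E'
from held import *
held(tgt=(.5395,-.2578),ang=2.554)
E
```

```text
time: 25.3
eef_pos: [0.6398, -0.0353, 0.0836]
orientation: [3.139, -0.0, 1.391]
wrist_force: [0.6, -0.6, 5.7]
width: 0.0286
grip_force: 30.4
time: 26.05
eef_pos: [0.6377, -0.0352, 0.1806]
orientation: [-3.138, 0.0, 1.391]
wrist_force: [-0.6, -0.4, -0.6]
width: 0.0287
grip_force: 29.9
len 0.0911 off tool [-0.0006 -0.0007] ang-yaw 0.0004 eef [ 0.6378 -0.0352  0.1807] rpy [-3.1383e+00  4.0000e-04  1.3908e+00]
turn units 11.104 shift [-0.0992 -0.2228] eef target [ 0.5386 -0.258 ]
```

```bash
python3 -m jog '[[[0,-0.012,-0.028,0,0,0,1.4],[0,-0.025,-0.056,0,0,0,2.8],[0,-0.037,-0.084,0,0,0,4.2],[0,-0.05,-0.111,0,0,0,5.6],[0,-0.062,-0.139,0,0,0,7],[0,-0.074,-0.167,0,0,0,8.4],[0,-0.087,-0.195,0,0,0,9.8],[0,-0.0992,-0.2228,0,0,0,11.1]]]'; python3 -m jog '[[[0,0,0,-0.06,0,0,0],[0,0,0,-0.11,0,0,0],[0,0,0,-0.118,0,0,0],[0,0,0,-0.118,0,0,0],[0,0,0,-0.118,0,0,0],[0,0,0,-0.118,0,0,0],[0,0,0,-0.118,0,0,0],[0,0,0,-0.118,0,0,0]]]'; python3 - <<'E'
from held import *
held(tgt=(.5395,-.2578),ang=2.554)
E
```

```text
time: 27.1
eef_pos: [0.5386, -0.2587, 0.1814]
orientation: [-3.141, -0.002, 2.558]
wrist_force: [0.7, -0.3, -1.0]
width: 0.0287
grip_force: 29.9
time: 28.1
eef_pos: [0.54, -0.2582, 0.0651]
orientation: [3.141, 0.001, 2.553]
wrist_force: [0.2, -0.7, -0.3]
width: 0.029
grip_force: 29.9
len 0.0913 off tool [-0.0017 -0.0006] ang-yaw 0.0004 eef [ 0.5399 -0.2581  0.0649] rpy [3.1415e+00 5.0000e-04 2.5532e+00]
turn units 0.003 shift [-0.0021  0.0007] eef target [ 0.5378 -0.2574]
```

```bash
python3 -m jog '[[[0,-0.0017,0.0006,-0.008,0,0,0],[0,-0.0017,0.0006,-0.01,0,0,0],[0,-0.0017,0.0006,-0.0115,0,0,0],[0,-0.0017,0.0006,-0.0125,0,0,0],[0,-0.0017,0.0006,-0.013,0,0,0],[0,-0.0017,0.0006,-0.013,0,0,0],[0,-0.0017,0.0006,-0.013,0,0,0]]]'
```

```text
time: 29.02
eef_pos: [0.5381, -0.2575, 0.0516]
orientation: [3.142, 0.0, 2.553]
wrist_force: [-0.4, 0.2, -0.4]
width: 0.0286
grip_force: 30.0
```

```bash
python3 -m jog '[[[0,0,0,-0.001,0,0,0],[0,0,0,-0.0015,0,0,0],[0,0,0,-0.0015,0,0,0],[0,0,0,-0.0015,0,0,0]]]'
```

```text
time: 29.52
eef_pos: [0.5381, -0.2576, 0.0515]
orientation: [3.141, 0.001, 2.553]
wrist_force: [-3.1, 1.2, 9.1]
width: 0.029
grip_force: 30.9
```

Contact. I'll release, rise and check.

```bash
python3 -m jog '[[[0.5,0,0,0,0,0,0],[0.5,0,0,0,0,0,0],[0.5,0,0,0.03,0,0,0],[0.5,0.01,-0.02,0.09,0,0,0],[0.5,0.025,-0.07,0.14,0,0,0],[0.5,0.01,-0.115,0.145,0,0,0],[0.5,0.01,-0.115,0.145,0,0,0],[0.5,0.01,-0.115,0.145,0,0,0]]]'; python3 -m jog '[[[0.5,0,0,0,0,0,0],[0.5,0,0,0,0,0,0],[0.5,0,0,0,0,0,0],[0.5,0,0,0,0,0,0]]]';python3 - <<'E'
from tw import *
d=snap('wrist'); save(d,'p5.png'); X=np.array([[.5272,-.3581,.042],[.4521,-.3081,.042],[.5773,-.2832,.042],[.502,-.2325,.042]])
U=[dot(d,x) for x in X]; P=np.array([onz(d,u,z)[0,:2] for u,z in zip(U,X[:,2])]); print(np.round(U,1).tolist(),P.round(4).tolist())
A,CA,B,CB=P; print('3a',((A+CA)/2).round(4),'3b',((B+CB)/2).round(4),np.arctan2(*(A-CA)[::-1]),np.arctan2(*(B-CB)[::-1]),'sep',np.linalg.norm((B+CB-A-CA)/2))
e=snap('side');a=cv2.resize(e['image'][150:340,180:390],None,fx=2,fy=2)
b=d['image']; v=np.zeros((480,800,3),np.uint8); v[:380,:420]=a; v[:480,420:800]=b[:,150:530]; cv2.imwrite('pics/fin.png',v[:,:,::-1])
E
```

```text
time: 30.52
eef_pos: [0.5475, -0.3723, 0.1941]
orientation: [3.141, -0.002, 2.552]
wrist_force: [0.5, 0.1, -1.1]
width: 0.0427
grip_force: 0.0
time: 31.02
eef_pos: [0.5481, -0.3721, 0.195]
orientation: [-3.142, -0.0, 2.554]
wrist_force: [-1.2, 0.1, 0.4]
width: 0.0427
grip_force: 0.0
[[312.5, 203.2], [312.5, 79.8], [425.8, 202.1], [437.2, 79.0]] [[0.5272, -0.358], [0.452, -0.308], [0.5764, -0.2823], [0.5013, -0.2322]]
3a [ 0.4896 -0.333 ] 3b [ 0.5388 -0.2572] -0.5868750088477834 -0.5876345426362959 sep 0.0903976051315831
```

View pics/fin.png

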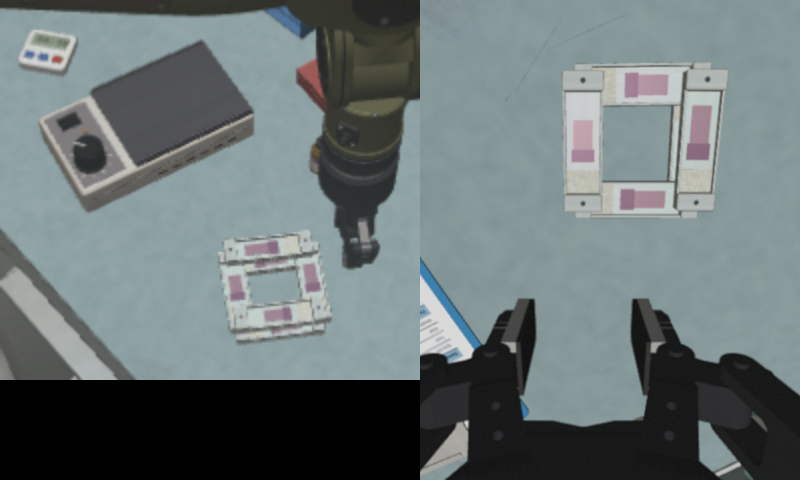

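The final picture shows an empty plate, the knob line at the off end, and a square three-layer tower, with the new carriers within about 1 mm of their seats. The timer is where it was. The gripper is clear.

```bash
python3 -c "
from workcell import ticket
print(ticket.sign_off())"
```

```text
the job is handed in; nothing more can be done
None
```

The job is handed in at about 31 s: the thermostat was turned to its off stop first, then all three carriers were placed on the tower, each within about 1 mm of its seat by camera, and the dropper bottle and timer were left alone.

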